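# Seat a wheel hub in a V-block fixture and lock it in

## Task

Stand the loose wheel hub on the fixture's steel plate in front of the V-block, wide end down, and slide it into the V until it sits fully home, centred against both faces; press it home firmly and evenly, pushing with about 14 N for a second, but never with more than 20 N. Then slide the keeper bar by its black knob fully across behind the hub, so that it is locked in, and let go. Leave the spacer, the screwdriver and the carton where they are.

Things in the scene. Friction and masses are not known exactly. Their poses are not given: they have to be found in the camera images.
- hub: The wheel hub: a loose, stepped, round aluminium part, about 250 to 500 g, standing upright on the table, wide end down. Lower body 50 mm diameter and 38 mm high, above it a barrel 38 mm diameter and 27 mm high (total 65 mm). Slides easily on the oiled plate (friction about 0.15). Origin at the centre of its underside, z up along its axis.
- fixture: A fixed dark, oiled steel plate 8 mm thick on the table, with V-block and keeper bar. Origin on the table under the axis of a fully seated hub; +x points into the V (push direction), y left of that, z up. Plate: x -130 to 60, y -85 to 175 mm. Free lane before the V: x below -25, y -35 to 30. All on it is at most 32 mm above its top, except the knob. Bar guide rails: y 46 to 157, x -48 to -16, up to 22 above the table.
- seat (a point): The point on the plate's top where the centre of the hub's underside lies when the hub is seated, touching both faces; axes as the fixture's.
- vface_left: Left (+y) wall of the V-block: rigid upright ground steel, lightly oiled (friction about 0.15), 22 mm thick, 32 mm high above the plate, its face at 45 degrees to the fixture's x axis. Both faces are 25 mm from the seat axis (90 degree V); the mouth is about 82 mm wide, at x about -6 mm; the apex is 35 mm beyond the seat. Origin at the wall's centre; axes as the fixture's.
- vface_right: Right side of the V-block (-y), the mirror image of the left one.
- keeper (a joint): Travel of the aluminium keeper bar in m: 0 open, 0.060 fully across (end stop). Slides along the fixture's -y with about 2.5 N friction, stays where left. Bar 10 mm thick, middle line at x = -32.5 mm of the fixture, 11 to 23 mm above the table; its tip is at y = 40 mm open, -20 mm fully across, then 2.5 mm clear of a seated hub.
- keeper_knob (a point): Centre of the top of the keeper's upright black knob: a post 16 mm diameter rising 36 mm above the bar (top 59 mm above the table), 70 mm from the bar's tip; it moves with the bar.
- spacer: Bystander: a short aluminium tube, 42 mm outer diameter, 34 mm high, standing on the table; lower and slimmer than the hub. Origin at the centre of its underside.
- driver: Bystander: a screwdriver lying on the table.
- carton: Bystander: a small cardboard carton 90 x 70 x 60 mm on the table. Origin at the centre of its underside.

How it is judged (in metres and radians):
On the way, in this order (a step that is already met when the one before it is completed fails the run):
1. the hub stands upright on the plate in the lane in front of the V, at least 15 mm short of its seat (x of hub in the frame of seat between -0.1 and -0.015 m and y of hub in the frame of seat between -0.03 and 0.03 m and z of hub in the frame of seat between -0.002 and 0.002 m and angle between hub's own z axis and vertical below 0.05 rad), for 0.2 s.
2. the hub is on its seat and pressed against both faces at once with more than 3 N on each, for half a second (horizontal distance between hub and seat below 0.002 m and z of hub in the frame of seat between -0.002 and 0.002 m and angle between hub's own z axis and vertical below 0.04 rad and contact force between hub and vface_left above 3 N and contact force between hub and vface_right above 3 N), for 0.5 s.
3. the keeper bar is fully across behind the seated hub (horizontal distance between hub and seat below 0.002 m and z of hub in the frame of seat between -0.002 and 0.002 m and angle between hub's own z axis and vertical below 0.04 rad and value of joint keeper above 0.056 m), for 0.2 s.
At the end, for the whole second after the job is handed in: The hub stands upright on the plate with its axis within 2 mm of the seat, released and at rest, and the keeper bar is across to within 4 mm of its stop, let go (all of step 3 and linear speed of hub below 0.01 m/s and contact force between hub and the fingers below 0.2 N); the robot touches nothing.
It fails at once if a V face is loaded with more than 16 N (contact force between hub and vface_left above 16 N or contact force between hub and vface_right above 16 N).
It fails at once if a bystander is moved by more than 20 mm (distance of any of spacer, driver, carton from where it was at the start of the episode above 0.02 m).
It also fails if it takes over 70 s, if anything falls off the work surface, if the arm or the gripper's body presses on something with over 40 N, if the wrist force passes 120 N, or if a joint passes its speed limit or range.

## Robot

A 7-joint arm with a two-finger parallel gripper is mounted at the origin on the work surface. World frame = base frame: x ahead of the robot, y to its left, z up, the work surface at z = 0. Lengths are in mm, angles in degrees, forces in N, time in s.
With the tool pointing down it reaches from about 425 to 825 mm from the base axis. Payload 3.6 kg.
Tool frame: the origin (TCP) lies at the very end of the fingers, on their centre line; the grasp point (between the pads) lies 19 mm behind it; z points along the fingers, y is the direction in which the jaws open and shut (so a half turn about z gives the same grasp; the last joint's range is limited). The gripper opens to 93 mm and grips with 3 to 60 N. Pads are 15 mm wide; open, the fingers measure 128 mm over their backs; the gripper's body (75 mm by 188 mm) begins 65 mm behind the grasp point.
Start: joints at [66.148, 35.231, -0.722, 81.555, 0.464, 63.22, -2.315], TCP at [247.011, -601.205, 218.64] pointing down, gripper open.
Joint ranges: [-178.69, 178.69], [-17.37, 117.87], [-77.05, 75.6], [15.02, 138.74], [-78.02, 258.01], [0.78, 113.62], [-162.83, 162.83]. Speed limits (degrees/s): [159.86, 159.86, 180, 180, 180, 180, 180].

## Interface

Orientations are given as [roll, pitch, yaw] about the fixed x, y, z axes, in that order (R = Rz(yaw) Ry(pitch) Rx(roll)).
In Python, from bench import readout, read_camera, workorder, find_in, outline_of, pinpoint gives the robot as it stands.
- The arm moves only by the shell command python3 -m pendant 'ROWS' [FORCE]. ROWS is JSON, a list that holds one entry, the list of rows, each a list of 7 numbers: the shift along the tool's x, y, z in cm, then the turn, a rotation vector about the tool's x, y, z in degrees, then the finger opening in cm, from 0 to 9.3. In form: [[[x, y, z, rx, ry, rz, grip], ...]]. A call has 1 to 8 rows; each row is the pose to reach, as a shift and turn from the pose measured when the call began, along the tool's axes at that moment; what a row does not reach only later rows make up. A row lasts 1/8 s, in which the tool goes at most 62.5 mm and 10.7 degrees, less where a joint would pass 70% of its speed; a pose out of reach is approached as far as the arm can. A call with a gripper value outside its range is refused whole. The fingers move at their own pace and stop on an object; FORCE is the grip in N (left out, the last holds). Time passes only in rows, so rows that repeat a pose let the fingers close. It gives the time, the measured TCP pose, the force and the opening at its end, in the units of the state.
- readout.get_obs(): the state, without advancing time (a new reading comes with each control period).
- read_camera(name): name is "scene" or "side" or "wrist"; returns a dict with "frame" (480x640x3 uint8, red, green, blue), "fx", "fy", "cx", "cy" (pixels), "R" (3x3) and "t" (3): a world point X has camera coordinates R X + t. Camera axes: x right, y down, z forward; pixel columns grow to the right and rows downward; lengths in mm; the calibration is good to about 2 mm. A picture is of the moment at which its call begins. There is no depth.
- workorder.hand_in(): hands the job in, once; it reports no verdict.
Trained networks look in the newest picture that a camera, given by its name, has taken for a name from the list of things; names that differ only in an ending like _2 or _b are one class to them, and where a whole thing is asked for, a point or a joint stands for the part that bears it (a point fixed in the world has none). Each returns a list of dicts, best first, with "score" (0 to 1); they miss things now and then, are a little off and sometimes report something else, mostly with a low value. They report only what shows in the picture. A call takes as long as a camera call.
- find_in(camera, label): "xyz" ([x, y, z] in mm, in world coordinates, good to about 4 mm: the middle of the surface that is visible of it).
- outline_of(camera, label): "pixels" (480x640 bool, what is visible of it).
- pinpoint(camera, label): "xyz" ([x, y, z] in mm, in world coordinates, good to about 4 mm: a listed point, or the origin of a listed thing).
The state is a dict: "time_s": time; "qpos": joint angles; "qvel": joint speeds; "effort": joint torques, N m; "eef_pos": TCP position; "tcp_rot": TCP orientation; "force": force on the tool from outside, world axes, zero at the start; "moment": the same for the moment, N m; "gripper_width": opening from 0.0 (shut) to 1.0 (fully open).
Only numpy, scipy, OpenCV 4.12 (cv2) and the standard library are available. Lean on these libraries where they do the work, as an engineer would, in place of code of your own. Each camera call takes 0.05 s, during which the arm holds its last target.

## Working session

There is one attempt and no reset: what is moved stays moved. The work goes in short steps, Python scripts to look and compute and a shell command to move; the robot and the scene stay as the last step left them, time stands still between calls to the robot, and variables do not carry over. Pictures are saved under pics/ and viewed, and the job is handed in when it is done.

```bash
ls; mkdir -p pics
cat > h.py <<'E'
import numpy as np, cv2
from bench import readout, read_camera, workorder, find_in, outline_of, pinpoint
def save(cam,fn):
    c=read_camera(cam); cv2.imwrite('pics/'+fn,c['frame'][:,:,::-1].copy()); return c
def proj(c,X):
    p=np.array(c['R'])@np.array(X,float)+np.array(c['t']).ravel(); return (c['fx']*p[0]/p[2]+c['cx'],c['fy']*p[1]/p[2]+c['cy'])
def ray_z(c,uv,z):
    R=np.array(c['R']);t=np.array(c['t']).ravel();d=R.T@np.array([(uv[0]-c['cx'])/c['fx'],(uv[1]-c['cy'])/c['fy'],1.]);o=-R.T@t
    return o+d*(z-o[2])/d[2]
E
python3 - <<'E'
from h import *
np.set_printoptions(precision=1,suppress=True)
o=readout.get_obs(); print(o)
for cam in ['scene','side']:
    c=save(cam,cam+'0.png')
    print(cam,'cam pos',-np.array(c['R']).T@np.array(c['t']).ravel())
    for l in ['hub','fixture','seat','keeper_knob','vface_left','vface_right','spacer','driver','carton']:
        r=pinpoint(cam,l); print(l,[(np.round(x['xyz'],1),round(x['score'],2)) for x in r[:3]])
E
```

```text
pics
{'time_s': 0.0, 'qpos': array([66.1, 35.3, -0.7, 81.6,  0.5, 63.2, -2.3]), 'qvel': array([-0.1,  0.1, -0. ,  0.1, -0. , -0.1, -0. ]), 'effort': array([ -0. , -45.9,   0.2, -16.6,  -0.1,   0. ,   0. ]), 'eef_pos': array([ 246.7, -600.5,  217.5]), 'tcp_rot': array([-179.9,    0. ,   22.3]), 'force': array([-0.4, -0.1,  0.6]), 'moment': array([-0.,  0., -0.]), 'gripper_width': 1.001425283734949}
scene cam pos [1027.5 -363.3  932.4]
hub [(array([ 456.4, -243.7,   -1.8]), 0.66)]
fixture [(array([765.5, -83.1,   1.5]), 0.34)]
seat [(array([556.4, 128.7,   8.4]), 0.92)]
keeper_knob [(array([510.2, 225.2,  60.3]), 0.49)]
vface_left [(array([570.2, 159.7,  21.2]), 0.48), (array([ 452.1, -244.2,   -2. ]), 0.27)]
vface_right [(array([581.9, 101.9,  22.3]), 0.62)]
spacer [(array([ 625.2, -267.9,    2. ]), 0.94)]
driver [(array([766.5, -85. ,   1.4]), 0.72)]
carton [(array([610.2, 410.3,   1. ]), 0.68), (array([572.2, 159.6,  22.7]), 0.49)]
side cam pos [485.5 927.8 581.4]
hub [(array([ 452.3, -248. ,    1.2]), 0.86)]
fixture [(array([554.8, 121.1,  -4.8]), 0.61)]
seat [(array([555.8, 123.2,  11. ]), 0.79)]
keeper_knob [(array([503.8, 226.5,  60.8]), 0.59)]
vface_left [(array([574.4, 156.8,  23.2]), 0.57)]
vface_right [(array([581.3, 101.8,  24. ]), 0.57)]
spacer [(array([ 625. , -273. ,   -3.3]), 0.49)]
driver [(array([764.2, -94. ,  -2.7]), 0.88)]
carton []
```

View pics/scene0.png

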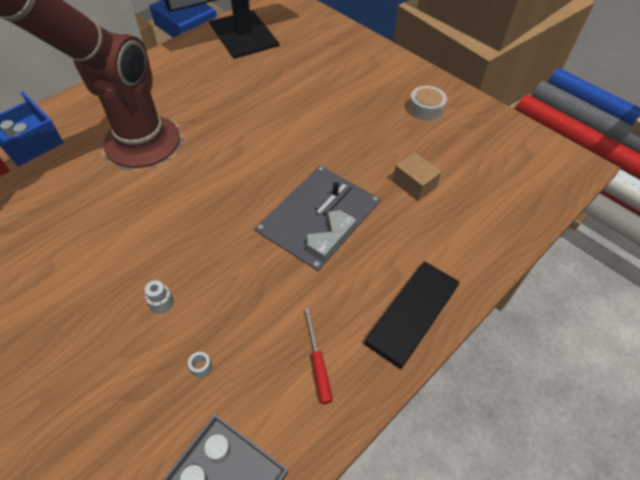

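View pics/side0.png

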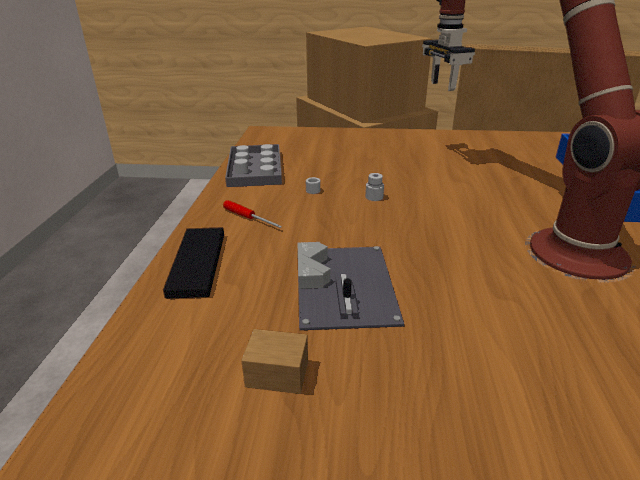

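Scene view: hub at (157,296), spacer at (200,364), plate around (318,217) with the knob at (336,188). The networks agree with this. Next I'll fit the fixture pose from the plate corners.

Run:
```python
from h import *
a=cv2.imread('pics/scene0.png')[155:280,245:390]; b=cv2.imread('pics/side0.png')[235:335,285:410]
cv2.imwrite('pics/sc_z.png',cv2.resize(a,None,fx=4.5,fy=4.5,interpolation=cv2.INTER_CUBIC))
cv2.imwrite('pics/si_z.png',cv2.resize(b,None,fx=5,fy=5,interpolation=cv2.INTER_CUBIC))
```

```text
(no output)
```

View pics/sc_z.png

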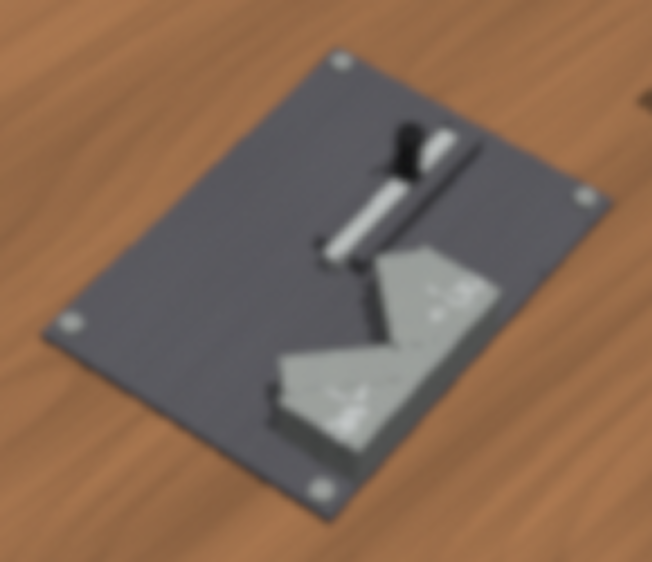

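View pics/si_z.png

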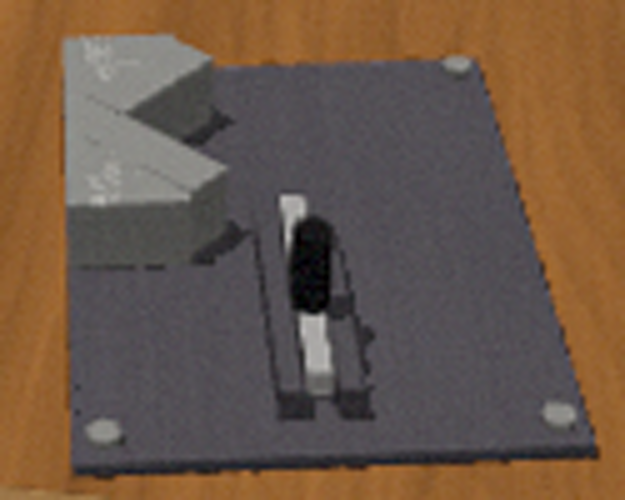

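Run:
```python
from h import *
from scipy.optimize import least_squares
sc=read_camera('scene'); si=read_camera('side')
S=[((338,47),(-130,175)),((612,203),(60,175)),((332,517),(60,-85)),((42,335),(-130,-85))]
D=[((478,57),(-130,-85)),((598,448),(-130,175)),((75,460),(60,175))]
obs=[]
for (u,v),f in S: obs.append((sc,((u+.5)/4.5-.5+245,(v+.5)/4.5-.5+155),f))
for (u,v),f in D: obs.append((si,((u+.5)/5-.5+285,(v+.5)/5-.5+235),f))
def fit(obs):
    def W(p,f):
        c,s=np.cos(p[2]),np.sin(p[2]); return p[:2]+np.array([c*f[0]-s*f[1],s*f[0]+c*f[1]])
    def r(p): return np.concatenate([ray_z(c,uv,8)[:2]-W(p,f) for c,uv,f in obs])
    s=least_squares(r,[556,125,0.0]); return s.x,s.fun.reshape(-1,2).round(1)
for o in (obs,obs[:4],obs[4:]):
    x,f=fit(o); print(x[:2].round(1),np.degrees(x[2]).round(2)); print(f.tolist())
for cam in('scene','side'):
  print([ (np.round(x['xyz'],1),round(x['score'],2)) for x in find_in(cam,'hub')[:2]])
  m=outline_of(cam,'hub')[0]['pixels']; ys,xs=np.where(m); print(xs.min(),xs.max(),ys.min(),ys.max())
```

```text
[554.  126.3] 8.62
[[0.0, 1.7], [-0.3, -1.0], [-1.1, 3.3], [1.8, 1.2], [-0.0, -1.8], [0.3, 0.7], [-0.6, -4.0]]
[554.1 127.7] 8.73
[[0.1, 0.6], [-0.1, -2.4], [-1.4, 1.8], [1.4, 0.0]]
[553.4 124.1] 8.29
[[1.1, -0.3], [-0.1, 2.0], [-1.1, -1.7]]
[(array([ 465.7, -251.5,   38.2]), 0.64)]
145 173 280 313
[(array([ 448.3, -226.7,   35.8]), 0.67), (array([514.2, 196. ,   6.6]), 0.18)]
365 383 172 200
```

```bash
cat >> h.py <<'E'
from scipy.spatial.transform import Rotation as Ro
def go(X,yaw=None):
    o=readout.get_obs(); R=Ro.from_euler('xyz',o['tcp_rot'],degrees=True)
    d=R.inv().apply(np.array(X)-o['eef_pos'])/10
    print('pos',o['eef_pos'].round(1),'rot',o['tcp_rot'].round(2),'shift cm',d.round(2),'len',np.linalg.norm(d).round(1), end=' ')
    if yaw is not None:
        T=Ro.from_euler('xyz',[180,0,yaw],degrees=True); print('rotvec',(R.inv()*T).as_rotvec(degrees=True).round(1))
    print('F',o['force'].round(1),'t',round(o['time_s'],2))
E
python3 -c "
from h import *
go([430,-246,215],8.6)"
```

```text
pos [ 247.  -601.2  218.6] rot [-180.     -0.     22.34] shift cm [ 30.42 -25.9    0.37] len 40.0 rotvec [-0.  -0.  13.7]
F [-0.1  0.7  0.1] t 1.3
```

```bash
python3 -m pendant '[[[4.3,-3.7,0,0,0,2,9.3],[8.6,-7.4,0,0,0,4,9.3],[13,-11.1,0,0,0,6,9.3],[17.4,-14.8,0,0,0,8,9.3],[21.8,-18.5,0,0,0,10,9.3],[26.1,-22.2,0.2,0,0,12,9.3],[30.4,-25.9,0.4,0,0,13.7,9.3],[30.4,-25.9,0.4,0,0,13.7,9.3]]]' 20
python3 - <<'E'
from h import *
go([454,-246,40],8.6)
c=save('wrist','w1.png')
for l in ('hub',):
  print([(np.round(x['xyz'],1),round(x['score'],2)) for x in pinpoint('wrist',l)[:2]])
  for r in outline_of('wrist',l)[:2]:
    ys,xs=np.where(r['pixels']); print(r['score'],xs.min(),xs.max(),ys.min(),ys.max(),xs.mean(),ys.mean())
print(proj(c,[454,-246,65]))
E
```

```text
time_s: 2.3
eef_pos: [432.6, -240.5, 214.8]
tcp_rot: [-179.9, -0.1, 9.3]
force: [0.8, -0.7, -0.7]
gripper_width: 0.999
pos [ 432.6 -240.5  214.8] rot [-1.7986e+02 -1.1000e-01  9.2700e+00] shift cm [ 1.99  0.93 17.48] len 17.6 rotvec [-0.1 -0.1  0.7]
F [ 0.8 -0.7 -0.7] t 2.3
[(array([ 453.9, -245.9,   -1. ]), 0.62)]
0.96 296 344 174 227 320.01666666666665 200.79166666666666
(np.float64(324.43715060884705), np.float64(206.06993717904373))
```

View pics/w1.png

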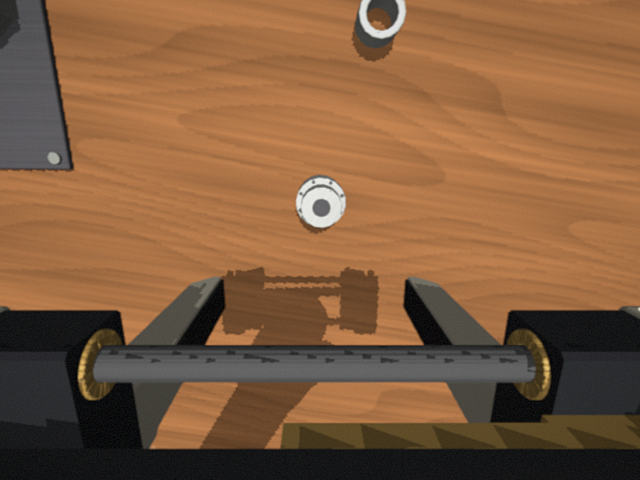

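Hub in wrist view: bore centre at about (321,207).

Run:
```python
from h import *
c=read_camera('wrist')
p=ray_z(c,(321,207),65);print(p, ray_z(c,(321,202.5),38))
go([p[0],p[1],95],8.6)
go([p[0],p[1],50],8.6)
```

```text
[ 448.98983659 -250.69784493   65.        ] [ 448.7733219  -251.30444372   38.        ]
pos [ 428.9 -247.9  214.8] rot [1.7994e+02 3.0000e-02 8.4700e+00] shift cm [ 1.95  0.56 11.98] len 12.1 rotvec [ 0.1  0.  -0.1]
F [ 0.2 -0.9  0.1] t 2.5
pos [ 428.9 -247.9  214.8] rot [1.7994e+02 3.0000e-02 8.4700e+00] shift cm [ 1.95  0.55 16.48] len 16.6 rotvec [ 0.1  0.  -0.1]
F [ 0.2 -0.9  0.1] t 2.5
```

The arm was still settling between those two images, so I'll measure again now that it's at rest.

Run:
```python
from h import *
c=save('wrist','w2.png')
r=outline_of('wrist','hub')[0]; (u,v),rad=cv2.minEnclosingCircle(np.argwhere(r['pixels'])[:,::-1].astype(np.float32)); print(u,v,rad)
g=c['frame'][150:270,260:400]; cv2.imwrite('pics/w2z.png',cv2.resize(g,None,fx=5,fy=5,interpolation=cv2.INTER_CUBIC)[:,:,::-1])
print(pinpoint('wrist','hub')); go([454,-246,50],8.6)
np.savez('c2.npz',**{k:c[k] for k in('fx','fy','cx','cy','R','t')})
```

```text
312.5 195.5 26.08649444580078
[{'xyz': [457.7, -246.4, -1.6], 'score': 0.59}]
pos [ 429.  -247.7  214.7] rot [1.7997e+02 2.0000e-02 8.4500e+00] shift cm [ 2.51  0.19 16.47] len 16.7 rotvec [ 0.   0.  -0.2]
F [1.  0.3 0.4] t 2.65
```

View pics/w2z.png

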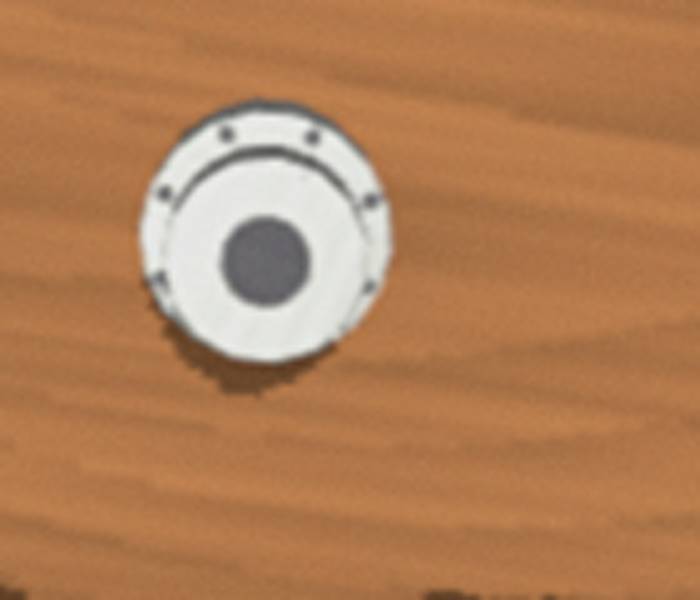

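Run:
```python
from h import *
c=np.load('c2.npz')
p=ray_z(c,(312.7,201.8),65);print(p, ray_z(c,(312.8,195.4),38))
go([p[0],p[1],45],8.6)
```

```text
[ 452.32024922 -243.01637009   65.        ] [ 454.26109272 -242.77236897   38.        ]
pos [ 429.  -247.7  214.7] rot [1.7997e+02 2.0000e-02 8.4500e+00] shift cm [ 2.38 -0.13 16.97] len 17.1 rotvec [ 0.   0.  -0.2]
F [1.  0.3 0.4] t 2.65
```

```bash
python3 -m pendant '[[[1.5,0,3,0,0,0,9.3],[2.45,0,8,0,0,0,9.3],[2.45,0,12,0,0,0,9.3],[2.45,0,15,0,0,0,9.3],[2.45,0,17.3,0,0,0,9.3],[2.45,0,17.3,0,0,0,9.3]]]' 20
python3 - <<'E'
from h import *
go([453.3,-244,42],8.6)
c=save('wrist','w3.png'); c=save('side','s3.png')
cv2.imwrite('pics/s3z.png',cv2.resize(c['frame'][120:230,310:450],None,fx=5,fy=5)[:,:,::-1])
E
```

```text
time_s: 3.4
eef_pos: [451.6, -244.6, 40.2]
tcp_rot: [-179.9, 0.2, 8.3]
force: [0.0, 0.2, 1.0]
gripper_width: 1.004
pos [ 451.6 -244.6   40.2] rot [-179.92    0.21    8.35] shift cm [ 0.17 -0.04 -0.18] len 0.3 rotvec [-0.1  0.2 -0.3]
F [0.  0.2 1. ] t 3.4
```

View pics/w3.png

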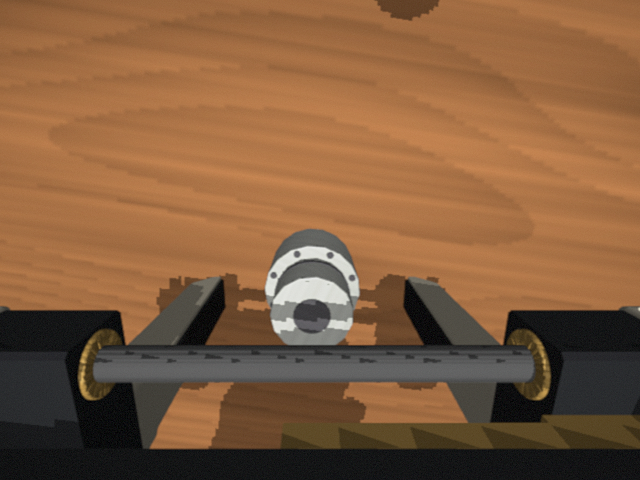

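View pics/s3z.png

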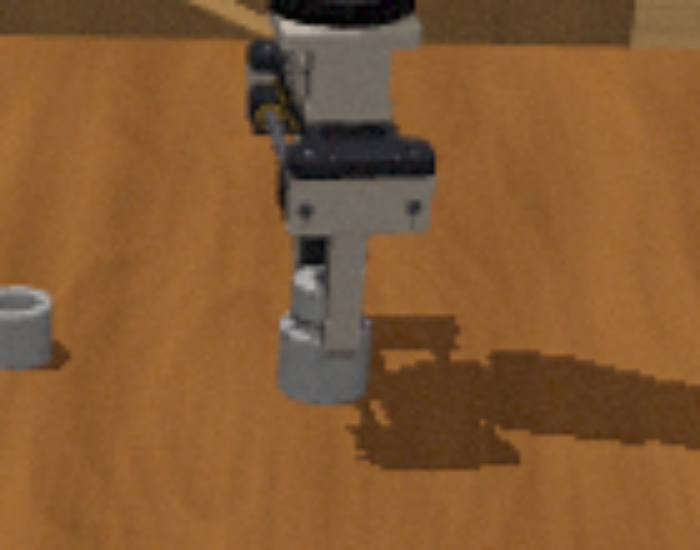

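Run:
```python
from h import *
c=read_camera('wrist'); print(ray_z(c,(312,316),65)[:2])
c=read_camera('side')
for X in ([451.6,-244.6,65],[453.3,-244,65],[444,-190,42],[451,-190,42]): 
  u,v=proj(c,X); print((u-310)*5,(v-120)*5)
```

```text
[ 452.79586728 -243.80350685]
324.26085296755616 279.06696526331643
321.11851821308505 279.42299094871856
337.1227789471263 361.4595149544661
323.77907994834544 361.02058788720115
```

```bash
python3 -m pendant '[[[0.15,0,-0.1,0,0,0,9.3],[0.15,0,-0.1,0,0,0,3],[0.15,0,-0.1,0,0,0,3],[0.15,0,-0.1,0,0,0,3],[0.15,0,-0.1,0,0,0,3],[0.15,0,-0.1,0,0,0,3],[0.15,0,-0.1,0,0,0,3],[0.15,0,-0.1,0,0,0,3]]]' 25
python3 -m pendant '[[[0,0,0,0,0,0,3],[0,0,0,0,0,0,3]]]' 25
```

```text
time_s: 4.6
eef_pos: [455.1, -243.8, 43.7]
tcp_rot: [180.0, -0.1, 8.4]
force: [-0.4, 1.9, 2.2]
gripper_width: 0.406
time_s: 4.85
eef_pos: [455.1, -243.8, 43.7]
tcp_rot: [180.0, -0.1, 8.4]
force: [-1.1, 0.7, 1.6]
gripper_width: 0.401
```

```bash
python3 -c "
from h import *
go([475,115,130],8.6)"; python3 -m pendant '[[[0,0,-1,0,0,0,3],[0,0,-3,0,0,0,3],[0,0,-5,0,0,0,3],[0,0,-7,0,0,0,3],[0,0,-8,0,0,0,3],[0,0,-8,0,0,0,3]]]' 25
python3 - <<'E'
from h import *
go([475,115,130],8.6)
E
```

```text
pos [ 455.1 -243.8   43.7] rot [ 1.7998e+02 -6.0000e-02  8.4400e+00] shift cm [  7.24 -35.2   -8.63] len 37.0 rotvec [ 0.  -0.1 -0.2]
F [-1.1  0.7  1.6] t 4.85
time_s: 5.6
eef_pos: [455.2, -244.1, 124.3]
tcp_rot: [179.9, -0.1, 8.4]
force: [-0.3, -0.5, -3.8]
gripper_width: 0.401
pos [ 455.2 -244.1  124.3] rot [ 1.7992e+02 -1.2000e-01  8.4300e+00] shift cm [  7.22 -35.24  -0.61] len 36.0 rotvec [ 0.1 -0.1 -0.2]
F [-0.3 -0.5 -3.8] t 5.6
```

Lifted; force is −3.8 N, so the hub weighs roughly 0.4 kg. Next I'll carry it over.

```bash
python3 -m pendant '[[[1,-4.5,0,0,0,0,3],[2,-10,0,0,0,0,3],[3,-15.5,0,0,0,0,3],[4.2,-21,0,0,0,0,3],[5.4,-26.5,0,0,0,0,3],[6.5,-31.5,0,0,0,0,3],[7.2,-35.2,0,0,0,0,3],[7.2,-35.2,0,0,0,0,3]]]' 25
python3 -m pendant '[[[0,0,0,0,0,0,3],[0,0,0,0,0,0,3]]]' 25
python3 - <<'E'
from h import *
c=save('wrist','w4.png'); go([475,115,130],8.6)
np.savez('c4.npz',**{k:c[k] for k in('fx','fy','cx','cy','R','t')})
for l in ('hub','seat','keeper_knob','vface_left','vface_right','fixture'):
  print(l,[(np.round(x['xyz'],1),round(x['score'],2)) for x in pinpoint('wrist',l)[:2]])
E
```

```text
time_s: 6.6
eef_pos: [474.1, 119.0, 123.0]
tcp_rot: [-180.0, -0.1, 8.9]
force: [0.2, 0.1, -3.3]
gripper_width: 0.406
time_s: 6.85
eef_pos: [473.8, 117.7, 122.6]
tcp_rot: [180.0, 0.0, 8.8]
force: [0.7, -1.0, -1.9]
gripper_width: 0.407
pos [474.  117.5 122.8] rot [ 1.80e+02 -1.00e-02  8.74e+00] shift cm [ 0.06  0.27 -0.72] len 0.8 rotvec [ 0.  -0.   0.1]
F [-0.6 -0.3 -2.4] t 6.9
hub [(array([472.4, 118. ,  77.6]), 0.94)]
seat [(array([555.6, 127.3,   6.9]), 0.82)]
keeper_knob [(array([508.7, 229.7,  59.5]), 0.83)]
vface_left [(array([574.7, 160.9,  23.8]), 0.66)]
vface_right [(array([578.4, 102.2,  23.8]), 0.67)]
fixture [(array([554.8, 128.7,  -1.9]), 0.86), (array([559.3, 122.5,   7.7]), 0.44)]
```

View pics/w4.png

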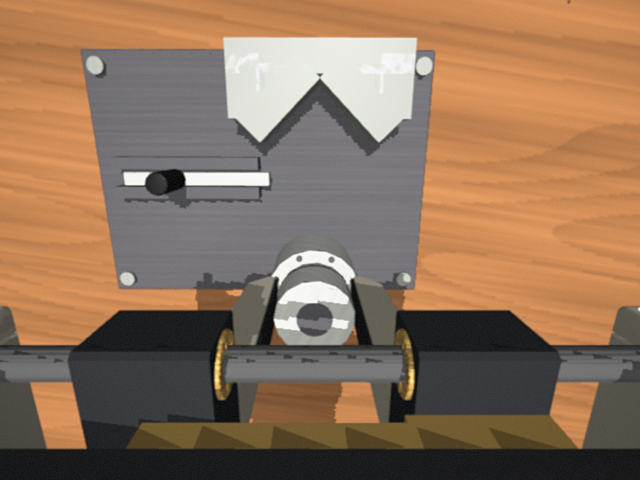

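Run:
```python
from h import *
from scipy.optimize import least_squares
c=np.load('c4.npz')
P=[((82,51),(60,175),8),((435,51),(60,-85),8),((120,289),(-130,175),8),((414,289),(-130,-85),8),((319.5,78),(35.4,0),40),((262,143),(-6,41),40),((380,143),(-6,-41),40)]
def W(p,f):
    cc,s=np.cos(p[2]),np.sin(p[2]); return p[:2]+np.array([cc*f[0]-s*f[1],s*f[0]+cc*f[1]])
r=lambda p,Q: np.concatenate([ray_z(c,uv,z)[:2]-W(p,f) for uv,f,z in Q])
for Q in (P,P[:4],P[4:]):
    s=least_squares(r,[554,126,.15],args=(Q,)); print(s.x[:2].round(1),np.degrees(s.x[2]).round(2)); print(s.fun.reshape(-1,2).round(1).tolist())
```

```text
[555.  126.2] 8.71
[[-1.2, -1.9], [-1.4, 1.1], [1.4, -1.1], [1.1, 2.0], [-0.2, 0.8], [0.2, -0.8], [0.2, -0.1]]
[555.  126.2] 8.69
[[-1.2, -1.9], [-1.4, 1.1], [1.4, -1.2], [1.2, 2.0]]
[555.1 126.1] 9.19
[[-0.3, 0.6], [0.5, -0.5], [-0.2, -0.0]]
```

```bash
python3 -c "
from h import *
go([491.5,116.4,54],8.8)"
```

```text
pos [474.2 118.6 123.1] rot [-1.7997e+02 -7.0000e-02  8.8300e+00] shift cm [1.66 0.48 6.91] len 7.1 rotvec [-0.  -0.1  0. ]
F [-0.6  0.5 -3.9] t 7.2
```

```bash
python3 -m pendant '[[[0.8,0.3,1,0,0,0,3],[1.6,0.45,3,0,0,0,3],[1.65,0.45,5,0,0,0,3],[1.65,0.45,6.3,0,0,0,3],[1.65,0.45,6.9,0,0,0,3],[1.65,0.45,6.9,0,0,0,3]]]' 25
python3 -c "
from h import *
go([491.5,116.4,51.5],8.8)"
```

```text
time_s: 7.95
eef_pos: [491.3, 116.7, 53.9]
tcp_rot: [-180.0, -0.0, 8.8]
force: [0.3, -0.5, -3.5]
gripper_width: 0.405
pos [491.3 116.7  53.9] rot [-1.7997e+02 -5.0000e-02  8.8300e+00] shift cm [0.01 0.03 0.24] len 0.2 rotvec [-0. -0.  0.]
F [ 0.3 -0.5 -3.5] t 7.95
```

```bash
python3 -m pendant '[[[0,0,0.12,0,0,0,3],[0,0,0.22,0,0,0,3],[0,0,0.22,0,0,0,3]]]' 25
```

```text
time_s: 8.32
eef_pos: [491.4, 116.7, 52.0]
tcp_rot: [-180.0, -0.1, 8.8]
force: [-0.6, 0.0, -2.1]
gripper_width: 0.406
```

```bash
python3 -m pendant '[[[0,0,0.1,0,0,0,3],[0,0,0.1,0,0,0,3]]]' 25
```

```text
time_s: 8.57
eef_pos: [491.7, 116.8, 51.7]
tcp_rot: [-180.0, -0.1, 8.8]
force: [-1.3, -0.3, 4.4]
gripper_width: 0.404
```

```bash
python3 -m pendant '[[[0,0,0,0,0,0,5],[0,0,-0.05,0,0,0,6.5],[0,0,-0.1,0,0,0,7],[0,0,-0.1,0,0,0,7],[0,0,-0.1,0,0,0,7]]]' 25
python3 - <<'E'
from h import *
c=save('side','s5.png');cv2.imwrite('pics/s5z.png',cv2.resize(c['frame'][180:340,250:430],None,fx=4,fy=3.7)[:,:,::-1])
c=save('wrist','w5.png'); go([491.5,116.4,51.5],8.8)
E
```

```text
time_s: 9.2
eef_pos: [491.7, 116.8, 52.7]
tcp_rot: [-180.0, -0.1, 8.8]
force: [-0.4, 0.1, -0.5]
gripper_width: 0.749
pos [491.7 116.8  52.6] rot [-1.7996e+02 -1.2000e-01  8.8300e+00] shift cm [-0.02  0.04  0.11] len 0.1 rotvec [-0.  -0.1  0. ]
F [-0.4  0.3  0.1] t 9.3
```

View pics/s5z.png

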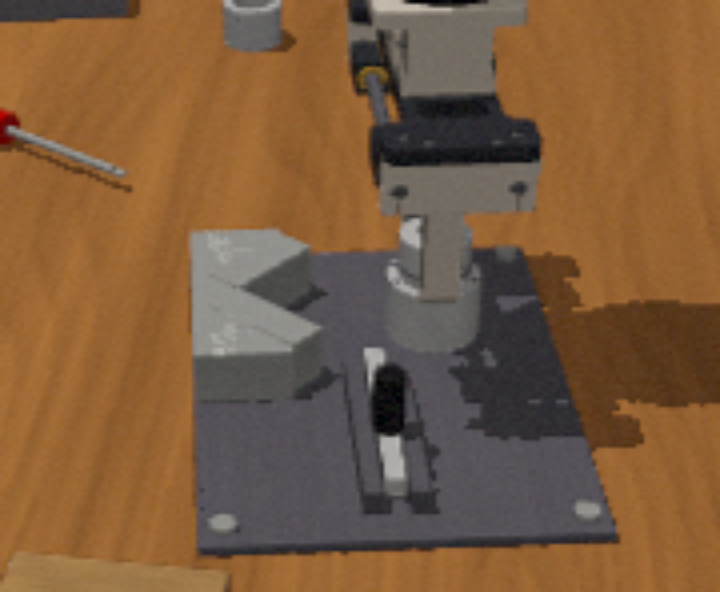

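View pics/w5.png

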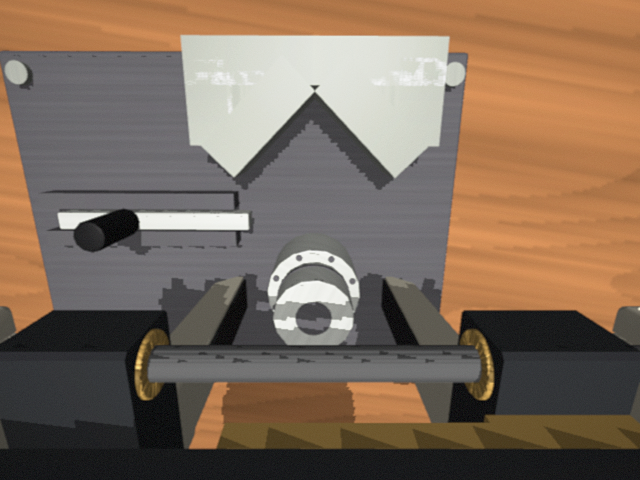

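The hub stands upright in the lane (bore at (313,318) in the wrist view) and is clear of the fingers. Now I'll back off, close the fingers, tilt the tip slightly forward and lower behind the hub.

```bash
python3 -m pendant '[[[-1.5,0,-0.2,0,0,0,7],[-3.5,0,-0.2,0,0,0,7],[-5,0,-0.2,0,0,0,5],[-5.2,0,-0.2,0,0,0,0],[-5.2,0,-0.2,0,1.5,0,0],[-5.2,0,-0.2,0,1.5,0,0],[-5.2,0,0,0,1.5,0,0],[-5.2,0,0,0,1.5,0,0]]]' 25
python3 -m pendant '[[[0,0,0,0,0,0,0],[0,0,0,0,0,0,0],[0,0,0,0,0,0,0],[0,0,0,0,0,0,0]]]' 25
python3 - <<'E'
from h import *
c=save('wrist','w6.png'); go([491.7-52*.988,116.8-8,24],8.8)
print([(np.round(x['xyz'],1),round(x['score'],2)) for x in pinpoint('wrist','hub')[:2]])
np.savez('c6.npz',**{k:c[k] for k in('fx','fy','cx','cy','R','t')})
E
```

```text
time_s: 10.3
eef_pos: [440.7, 108.9, 52.4]
tcp_rot: [-180.0, -1.6, 8.8]
force: [0.5, -0.5, 0.8]
gripper_width: 0.158
time_s: 10.8
eef_pos: [440.7, 108.9, 52.4]
tcp_rot: [-180.0, -1.6, 8.8]
force: [-0.8, -0.9, 0.3]
gripper_width: 0.006
pos [440.6 108.9  52.4] rot [-179.96   -1.62    8.82] shift cm [-0.11  0.01  2.84] len 2.8 rotvec [-0.  -1.6  0. ]
F [-0.3 -0.7 -0.1] t 10.85
[(array([489.2, 116. ,   6.3]), 0.74)]
```

View pics/w6.png

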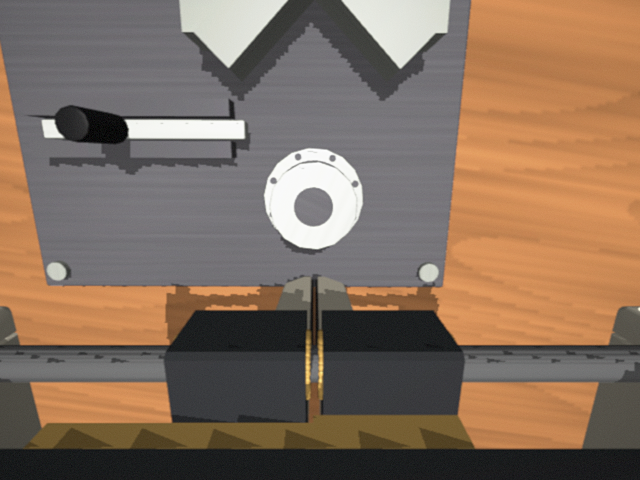

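```bash
python3 -m pendant '[[[0,0,1,0,0,0,0],[0,0,2,0,0,0,0],[0,0,2.8,0,0,0,0],[0.5,0,2.8,0,0,0,0],[0.8,0,2.8,0,0,0,0]]]' 25
python3 -m pendant '[[[0.2,0,0,0,0,0,0],[0.4,0,0,0,0,0,0],[0.6,0,0,0,0,0,0],[0.7,0,0,0,0,0,0]]]' 25
python3 -m pendant '[[[0.2,0,0,0,0,0,0],[0.4,0,0,0,0,0,0],[0.6,0,0,0,0,0,0],[0.8,0,0,0,0,0,0]]]' 25
```

```text
time_s: 11.52
eef_pos: [450.0, 110.4, 24.6]
tcp_rot: [-180.0, -1.7, 8.8]
force: [0.6, 0.2, -0.5]
gripper_width: 0.007
time_s: 12.02
eef_pos: [456.3, 111.3, 24.8]
tcp_rot: [-180.0, -1.6, 8.8]
force: [-1.7, -0.6, 0.0]
gripper_width: 0.007
time_s: 12.52
eef_pos: [464.4, 112.6, 25.0]
tcp_rot: [-180.0, -1.6, 8.8]
force: [-0.4, 0.9, -0.5]
gripper_width: 0.008
```

```bash
python3 -m pendant '[[[0.5,0,0.02,0,0,0,0],[1.0,0,0.03,0,0,0,0],[1.5,0,0.05,0,0,0,0],[2,0,0.07,0,0,0,0],[2.5,0,0.09,0,0,0,0],[3,0,0.1,0,0,0,0],[3,0,0.1,0,0,0,0]]]' 25
python3 - <<'E'
from h import *
c=save('wrist','w7.png'); go([522.9,121.3,24],8.8)
print([(np.round(x['xyz'],1),round(x['score'],2)) for x in pinpoint('wrist','hub')[:2]])
E
```

```text
time_s: 13.4
eef_pos: [495.2, 117.4, 24.9]
tcp_rot: [-180.0, -1.7, 8.8]
force: [0.3, -0.7, -0.1]
gripper_width: 0.011
pos [495.  117.3  24.9] rot [-179.96   -1.68    8.81] shift cm [2.82 0.03 0.17] len 2.8 rotvec [-0.  -1.7  0. ]
F [ 0.3  0.3 -0.4] t 13.45
[(array([531.4, 120.1,   4.8]), 0.72)]
```

View pics/w7.png

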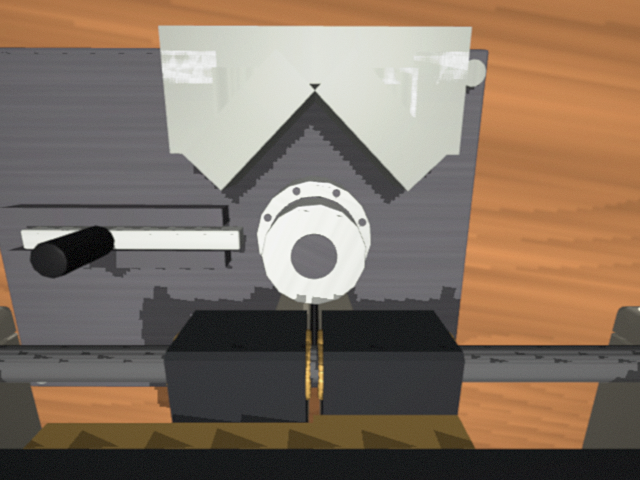

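The hub is being pushed in line with the apex (bore at column 314, apex at 315), about 25 mm short of the seat.

```bash
python3 -m pendant '[[[0.4,0,0.02,0,0,0,0],[0.8,0,0.03,0,0,0,0],[1.2,0,0.04,0,0,0,0],[1.6,0,0.05,0,0,0,0],[1.8,0,0.05,0,0,0,0],[1.8,0,0.05,0,0,0,0]]]' 25
python3 -m pendant '[[[0.1,0,0,0,0,0,0],[0.2,0,0,0,0,0,0],[0.2,0,0,0,0,0,0]]]' 25
python3 -m pendant '[[[0.1,0,0,0,0,0,0],[0.2,0,0,0,0,0,0],[0.2,0,0,0,0,0,0]]]' 25
```

```text
time_s: 14.25
eef_pos: [513.1, 120.1, 24.9]
tcp_rot: [-180.0, -1.7, 8.8]
force: [0.0, -0.6, -1.0]
gripper_width: 0.004
time_s: 14.62
eef_pos: [515.0, 120.4, 24.9]
tcp_rot: [-180.0, -1.7, 8.8]
force: [-0.3, 0.0, 0.1]
gripper_width: 0.004
time_s: 15.0
eef_pos: [517.3, 120.8, 25.0]
tcp_rot: [-180.0, -1.7, 8.8]
force: [-0.6, 0.1, -0.6]
gripper_width: 0.006
```

```bash
for i in 1 2; do python3 -m pendant '[[[0.06,0,0,0,0,0,0],[0.12,0,0,0,0,0,0],[0.12,0,0,0,0,0,0]]]' 25 | grep -v rot; done
```

```text
time_s: 15.38
eef_pos: [518.6, 121.0, 25.0]
force: [-0.1, -0.5, -1.3]
gripper_width: 0.006
time_s: 15.75
eef_pos: [519.9, 121.2, 25.1]
force: [-1.2, -0.2, -0.3]
gripper_width: 0.004
```

```bash
python3 -m pendant '[[[0.05,0,0,0,0,0,0],[0.1,0,0,0,0,0,0],[0.1,0,0,0,0,0,0]]]' 25 | grep -v rot;python3 -m pendant '[[[0.05,0,0,0,0,0,0],[0.1,0,0,0,0,0,0],[0.1,0,0,0,0,0,0]]]' 25 | grep -v rot
```

```text
time_s: 16.12
eef_pos: [521.0, 121.4, 25.1]
force: [-0.8, -0.0, -0.2]
gripper_width: 0.003
time_s: 16.5
eef_pos: [521.2, 121.4, 25.1]
force: [-2.4, -1.2, 1.5]
gripper_width: 0.001
```

Run:
```python
from h import *
c=save('wrist','w8.png')
print([(np.round(x['xyz'],1),round(x['score'],2)) for x in pinpoint('wrist','hub')[:2]])
```

```text
[(array([557.3, 123.8,   5. ]), 0.57), (array([509.5, 228.3,  60.4]), 0.48)]
```

View pics/w8.png

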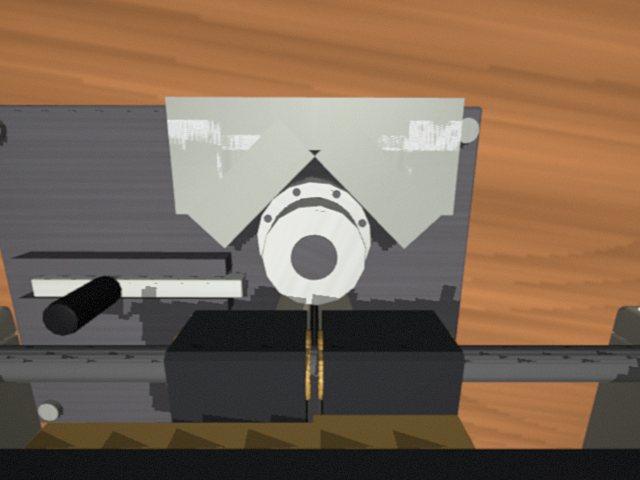

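The hub meets both faces. The stiffness looks like roughly 3 N/mm, so I'll ramp the force up.

```bash
python3 -m pendant '[[[0.1,0,0,0,0,0,0],[0.2,0,0,0,0,0,0],[0.2,0,0,0,0,0,0]]]' 25 | grep -v rot; python3 -m pendant '[[[0.2,0,0,0,0,0,0],[0.2,0,0,0,0,0,0]]]' 25 | grep -v rot
```

```text
time_s: 16.98
eef_pos: [521.4, 121.3, 25.0]
force: [-5.8, -1.6, 4.2]
gripper_width: 0.008
time_s: 17.23
eef_pos: [521.4, 121.3, 25.0]
force: [-6.5, -0.9, 5.0]
gripper_width: 0.005
```

```bash
python3 -m pendant '[[[0.25,0,-0.08,0,0,0,0],[0.3,0,-0.08,0,0,0,0],[0.35,0,-0.08,0,0,0,0],[0.35,0,-0.08,0,0,0,0]]]' 25 | grep -v rot; python3 -c "
from h import *
go([521.4,121.3,25],8.8)"
```

```text
time_s: 17.73
eef_pos: [521.4, 121.2, 25.2]
force: [-5.6, -1.1, 3.2]
gripper_width: 0.002
pos [521.4 121.2  25.2] rot [179.99  -0.79   8.83] shift cm [-0.   -0.01  0.02] len 0.0 rotvec [ 0.  -0.8  0. ]
F [-5.6 -1.1  3.2] t 17.73
```

```bash
python3 -m pendant '[[[0.35,0,-0.03,0,0.9,0,0],[0.42,0,-0.03,0,0.9,0,0],[0.42,0,-0.03,0,0.9,0,0],[0.42,0,-0.03,0,0.9,0,0]]]' 25; python3 -c "
from h import *
go([521.4,121.3,25],8.8)"
```

```text
time_s: 18.23
eef_pos: [521.5, 121.2, 25.0]
tcp_rot: [180.0, -1.2, 8.9]
force: [-8.4, -0.9, 5.3]
gripper_width: 0.006
pos [521.5 121.2  25. ] rot [179.97  -1.19   8.85] shift cm [-0.   -0.01 -0.  ] len 0.0 rotvec [ 0.  -1.2  0.1]
F [-8.4 -0.9  5.3] t 18.23
```

```bash
python3 -m pendant '[[[0.5,0,-0.06,0,0.9,0,0],[0.58,0,-0.06,0,1.1,0,0],[0.58,0,-0.06,0,1.1,0,0],[0.58,0,-0.06,0,1.1,0,0]]]' 25;  python3 -m pendant '[[[0.62,0,-0.06,0,1.2,0,0],[0.62,0,-0.06,0,1.2,0,0],[0.62,0,-0.06,0,1.2,0,0],[0.62,0,-0.06,0,1.2,0,0]]]' 25
```

```text
time_s: 18.73
eef_pos: [521.6, 121.3, 24.9]
tcp_rot: [179.9, -1.6, 8.9]
force: [-9.2, -1.3, 5.4]
gripper_width: 0.008
time_s: 19.23
eef_pos: [521.6, 121.3, 24.9]
tcp_rot: [179.9, -2.1, 8.9]
force: [-9.9, -1.7, 6.1]
gripper_width: 0.003
```

```bash
python3 -m pendant '[[[0.7,0,-0.06,0,0.8,0,0],[0.8,0,-0.06,0,0.8,0,0],[0.85,0,-0.06,0,0.8,0,0],[0.85,0,-0.06,0,0.8,0,0]]]' 25;  python3 -m pendant '[[[0.85,0,-0.06,0,0.8,0,0],[0.95,0,-0.06,0,0.8,0,0],[0.95,0,-0.06,0,0.8,0,0],[0.95,0,-0.06,0,0.8,0,0]]]' 25
```

```text
time_s: 19.73
eef_pos: [521.7, 121.3, 24.8]
tcp_rot: [179.9, -1.9, 8.9]
force: [-13.2, -2.2, 10.7]
gripper_width: 0.006
time_s: 20.23
eef_pos: [521.7, 121.2, 24.8]
tcp_rot: [179.8, -1.6, 9.0]
force: [-14.9, -2.0, 12.0]
gripper_width: 0.002
```

```bash
python3 -m pendant '[[[0.88,0,-0.12,0,0.8,0,0],[0.88,0,-0.15,0,0.8,0,0],[0.88,0,-0.15,0,0.8,0,0],[0.88,0,-0.15,0,0.8,0,0]]]' 25;  python3 -m pendant '[[[0.9,0,-0.15,0,0.8,0,0],[0.9,0,-0.15,0,0.8,0,0],[0.9,0,-0.15,0,0.8,0,0],[0.9,0,-0.15,0,0.8,0,0],[0.9,0,-0.15,0,0.8,0,0],[0.9,0,-0.15,0,0.8,0,0]]]' 25
python3 - <<'E'
from h import *
c=save('side','s9.png');cv2.imwrite('pics/s9z.png',cv2.resize(c['frame'][180:340,250:430],None,fx=4,fy=3.7)[:,:,::-1])
c=save('wrist','w9.png'); go([521.5,121.2,25],8.8)
E
```

```text
time_s: 20.72
eef_pos: [521.6, 121.2, 25.0]
tcp_rot: [179.8, -1.3, 9.0]
force: [-13.1, -2.2, 5.8]
gripper_width: 0.005
time_s: 21.48
eef_pos: [521.6, 121.2, 25.0]
tcp_rot: [179.7, -1.0, 9.0]
force: [-12.9, -1.0, 6.0]
gripper_width: 0.001
pos [521.6 121.2  25. ] rot [179.71  -1.03   9.04] shift cm [-0.01 -0.    0.  ] len 0.0 rotvec [ 0.3 -1.   0.2]
F [-12.3  -1.6   6.4] t 21.57
```

View pics/s9z.png

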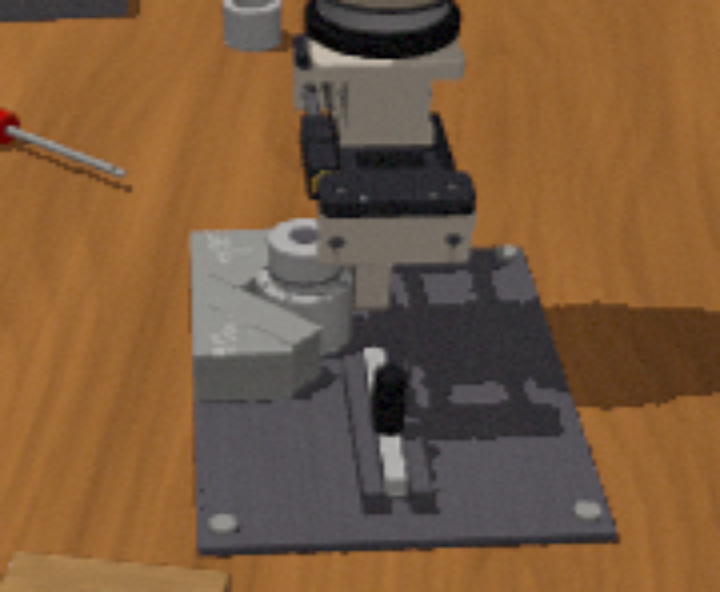

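View pics/w9.png

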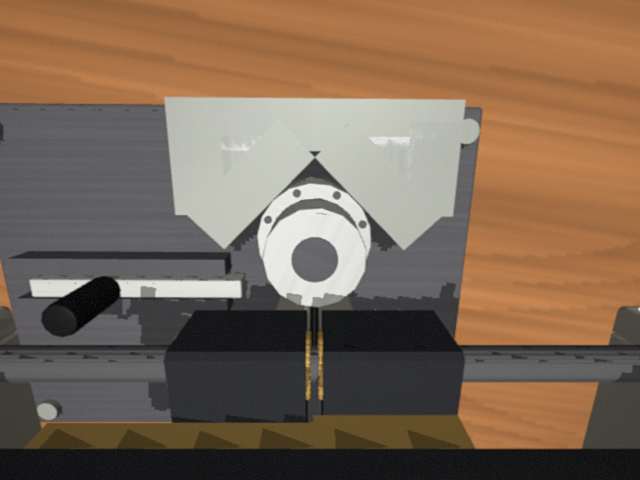

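One full second at ~14 N.

```bash
python3 -m pendant '[[[0.93,0,-0.15,0.2,0.8,0,0],[0.97,0,-0.16,0.2,0.8,0,0],[0.97,0,-0.16,0.2,0.8,0,0],[0.97,0,-0.16,0.2,0.8,0,0],[0.97,0,-0.16,0.2,0.8,0,0],[0.97,0,-0.16,0.2,0.8,0,0],[0.97,0,-0.16,0.2,0.8,0,0],[0.97,0,-0.16,0.2,0.8,0,0]]]' 25
python3 -m pendant '[[[0.97,0,-0.16,0.2,0.8,0,0],[0.97,0,-0.16,0.2,0.8,0,0],[0.97,0,-0.16,0.2,0.8,0,0]]]' 25
```

```text
time_s: 22.58
eef_pos: [521.5, 121.2, 25.1]
tcp_rot: [179.9, -0.7, 9.1]
force: [-14.3, -2.2, 6.7]
gripper_width: 0.006
time_s: 22.95
eef_pos: [521.5, 121.2, 25.2]
tcp_rot: [-180.0, -0.3, 9.1]
force: [-14.0, -2.3, 5.7]
gripper_width: 0.005
```

```bash
python3 -m pendant '[[[0.3,0,-0.05,0,0,0,0],[-0.3,0,0,0,0,0,0],[-1.5,0,0,0,0,0,0],[-3.5,0,0,0,0,0,0],[-4.5,0,-2,0,0,0,0],[-5,0,-5,0,0,0,0],[-5,0,-7,0,0,0,0],[-5,0,-7,0,0,0,0]]]' 25
python3 - <<'E'
from h import *
c=save('wrist','w10.png'); go([500.6,265.5,90],8.9)
np.savez('c10.npz',**{k:c[k] for k in('fx','fy','cx','cy','R','t')})
for l in ('hub','seat','keeper_knob'):
  print(l,[(np.round(x['xyz'],1),round(x['score'],2)) for x in pinpoint('wrist',l)[:2]])
E
```

```text
time_s: 23.95
eef_pos: [473.6, 113.6, 96.4]
tcp_rot: [-179.9, -0.6, 9.1]
force: [-0.4, 0.5, 0.6]
gripper_width: 0.006
pos [472.6 113.4  95.4] rot [-179.97   -0.47    9.11] shift cm [  5.17 -14.57   0.59] len 15.5 rotvec [-0.  -0.5  0.2]
F [ 0.4 -1.   0.2] t 24.0
hub [(array([558.3, 124.1,   4.3]), 0.61)]
seat []
keeper_knob [(array([508.7, 228.8,  57.9]), 0.84)]
```

View pics/w10.png

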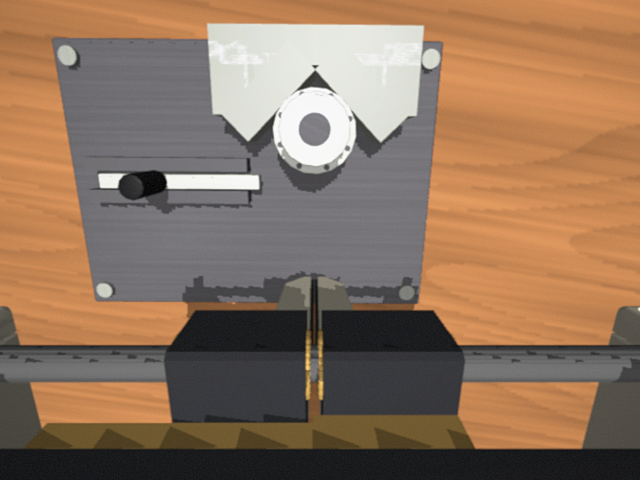

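Run:
```python
from h import *
c=np.load('c10.npz'); p=ray_z(c,(132,187),59); print(p, ray_z(c,(314.5,128),73))
f=np.array([[.988,.153],[-.153,.988]])@(p[:2]-[555,126.2]); print(f)
q=p[:2]+36*np.array([-.153,.988]); go([q[0],q[1],90],8.8)
```

```text
[507.24788837 227.36135219  59.        ] [555.92172971 127.03060784  73.        ]
[-31.7013994  107.25348904]
pos [471.4 113.1  94.1] rot [-179.99   -0.22    9.12] shift cm [  5.37 -14.31   0.43] len 15.3 rotvec [-0.  -0.2  0.3]
F [ 0.6 -0.7  0.3] t 24.15
```

Hub top is at (556,127), 1 mm from the fitted seat. Moving to the far (+y) side of the knob.

```bash
python3 -m pendant '[[[1.5,-4.5,0.1,0,0,0,0],[3,-9,0.2,0,0,0,0],[4.5,-13,0.3,0,0,0.2,0],[5.4,-14.6,0.4,0,0,0.3,0],[5.4,-14.6,0.4,0,0,0.3,0],[5.4,-14.6,0.4,0,0,0.3,0]]]' 25
python3 - <<'E'
from h import *
c=save('wrist','w11.png'); c=save('scene','sc11.png'); go([501.7,263,34],8.8)
cv2.imwrite('pics/sc11z.png',cv2.resize(c['frame'][120:280,240:420],None,fx=4,fy=3.7)[:,:,::-1])
E
```

```text
time_s: 24.9
eef_pos: [501.1, 264.0, 89.5]
tcp_rot: [179.9, -0.1, 8.7]
force: [-0.0, -0.4, -0.4]
gripper_width: 0.003
pos [501.4 263.9  90. ] rot [ 1.7993e+02 -1.6000e-01  8.6900e+00] shift cm [-0.    0.08  5.6 ] len 5.6 rotvec [ 0.1 -0.2 -0.1]
F [ 1.   0.3 -0.1] t 25.0
```

View pics/w11.png

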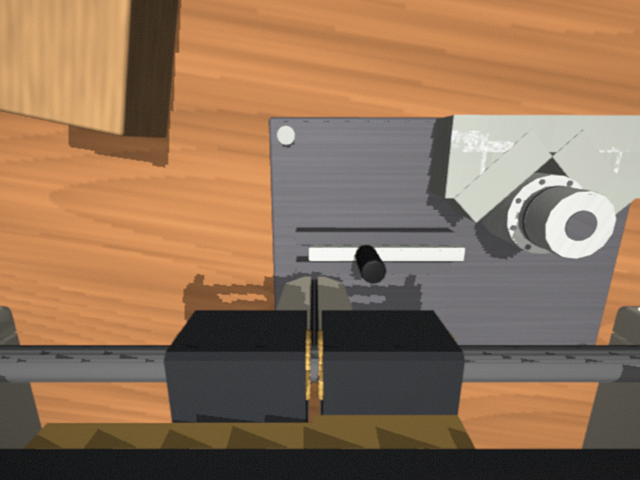

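View pics/sc11z.png

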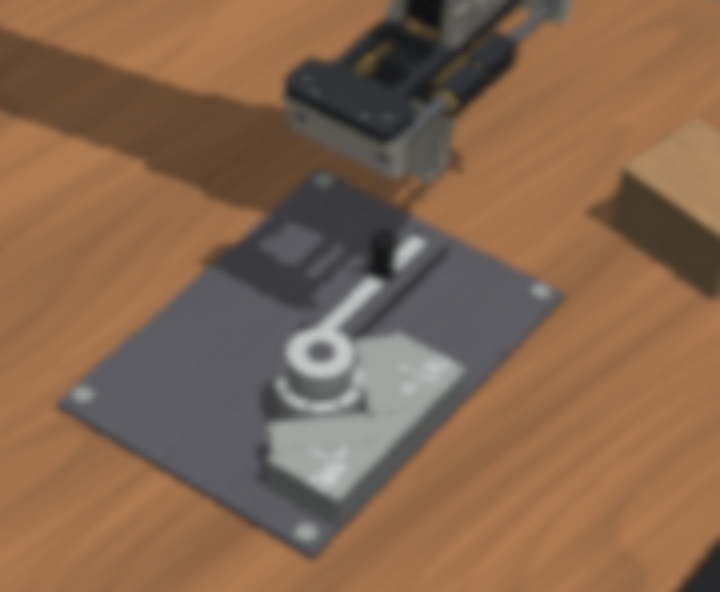

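```bash
python3 - <<'E'
from h import *
c=read_camera('wrist'); print(ray_z(c,(372,270),59))
E
python3 -m pendant '[[[0,-0.1,1.5,0,0,0,0],[0,-0.1,3,0,0,0,0],[0,-0.1,4.5,0,0,0,0],[0,-0.1,5.5,0,0,0,0],[0,-0.1,5.5,0,0,0,0]]]' 25
python3 - <<'E'
from h import *
c=save('wrist','w12.png'); c=save('side','s12.png'); go([501.7,263,34],8.8)
cv2.imwrite('pics/s12z.png',cv2.resize(c['frame'][180:340,250:430],None,fx=4,fy=3.7)[:,:,::-1])
E
```

```text
[508.53923777 229.92111986  59.        ]
time_s: 25.68
eef_pos: [500.9, 264.8, 34.0]
tcp_rot: [179.9, -0.1, 8.7]
force: [0.2, -0.7, 0.1]
gripper_width: 0.004
pos [501.8 265.3  35.2] rot [179.96  -0.21   8.7 ] shift cm [-0.04  0.22  0.12] len 0.3 rotvec [ 0.  -0.2 -0.1]
F [ 1.  -0.2  0.1] t 25.77
```

View pics/w12.png

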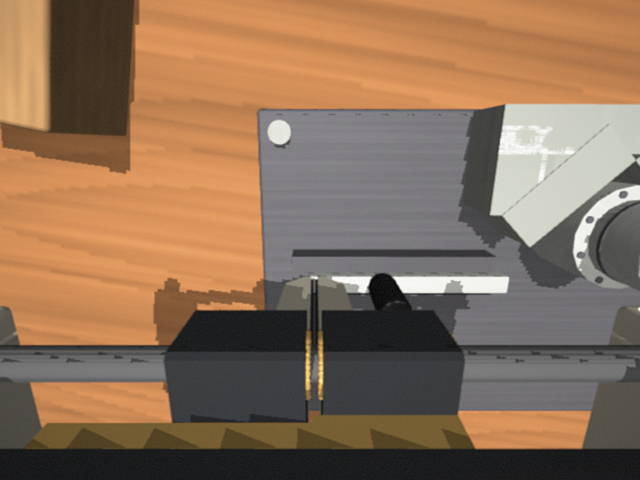

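View pics/s12z.png

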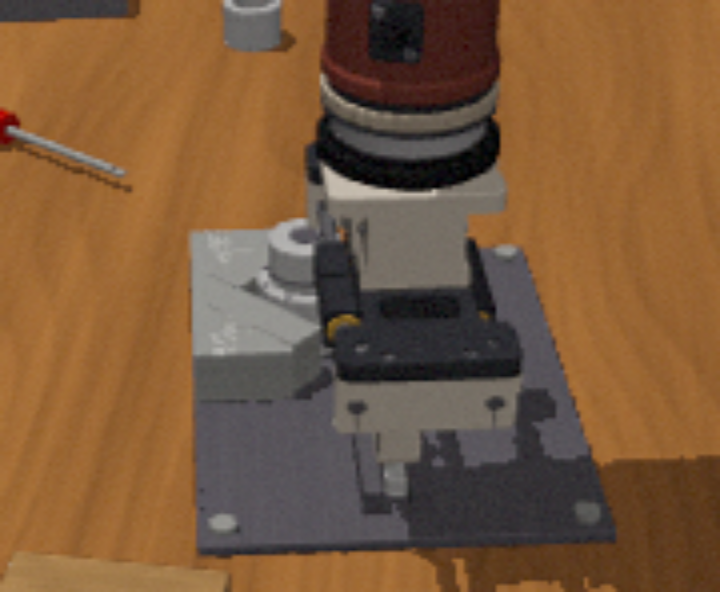

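```bash
python3 -m pendant '[[[0,0.5,0,0,0,0,0],[0,1,0,0,0,0,0],[0,1.5,0,0,0,0,0],[0,2,0,0,0,0,0],[0,2.5,0,0,0,0,0],[0,3,0,0,0,0,0],[0,3.5,0,0,0,0,0],[0,4,0,0,0,0,0]]]' 25
python3 - <<'E'
from h import *
c=save('wrist','w13.png'); go([501.7,263,34],8.8)
E
```

```text
time_s: 26.78
eef_pos: [508.1, 225.5, 35.4]
tcp_rot: [180.0, -0.2, 8.7]
force: [0.2, 2.6, 3.5]
gripper_width: 0.007
pos [508.2 224.4  35.4] rot [179.92  -0.22   8.63] shift cm [-0.07 -3.92  0.13] len 3.9 rotvec [ 0.1 -0.2 -0.2]
F [0.3 0.6 2.7] t 26.82
```

View pics/w13.png

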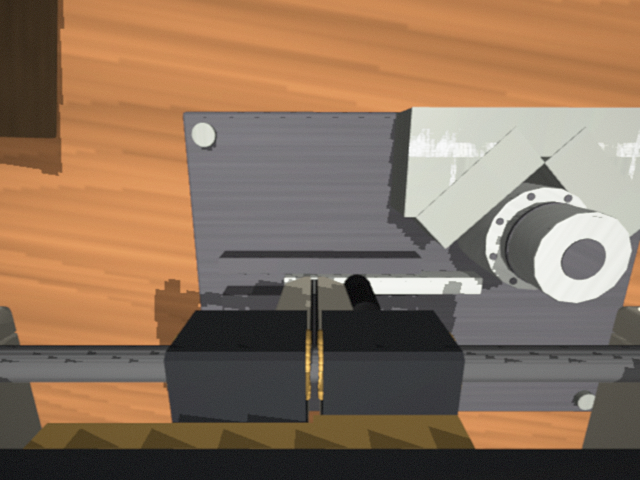

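```bash
python3 -m pendant '[[[0,0.5,0,0,0,0,0],[0,1,0,0,0,0,0],[0,1.5,0,0,0,0,0],[0,2,0,0,0,0,0],[0,2.3,0,0,0,0,0],[0,2.3,0,0,0,0,0]]]' 25
python3 -m pendant '[[[0,0.2,0,0,0,0,0],[0,0.4,0,0,0,0,0],[0,0.4,0,0,0,0,0]]]' 25
python3 -m pendant '[[[0,0.2,0,0,0,0,0],[0,0.4,0,0,0,0,0],[0,0.4,0,0,0,0,0]]]' 25
```

```text
time_s: 27.58
eef_pos: [511.8, 200.7, 35.3]
tcp_rot: [179.9, -0.2, 8.6]
force: [0.1, 1.3, 1.0]
gripper_width: 0.003
time_s: 27.95
eef_pos: [512.4, 196.5, 35.3]
tcp_rot: [179.8, -0.2, 8.6]
force: [0.2, 1.9, 0.0]
gripper_width: 0.005
time_s: 28.32
eef_pos: [512.8, 194.2, 35.4]
tcp_rot: [180.0, -0.2, 8.6]
force: [-0.1, 4.6, 0.5]
gripper_width: 0.005
```

```bash
python3 -m pendant '[[[0,0.3,0,0,0,0,0],[0,0.5,0,0,0,0,0],[0,0.5,0,0,0,0,0],[0,0.5,0,0,0,0,0]]]' 25
python3 - <<'E'
from h import *
c=save('wrist','w14.png'); go([501.7,263,34],8.8)
print([(np.round(x['xyz'],1),round(x['score'],2)) for x in pinpoint('wrist','keeper_knob')[:2]])
E
```

```text
time_s: 28.82
eef_pos: [512.8, 194.1, 35.5]
tcp_rot: [-179.7, -0.3, 8.8]
force: [-2.0, 9.7, -0.3]
gripper_width: 0.001
pos [512.8 194.1  35.5] rot [-179.69   -0.27    8.84] shift cm [-0.03 -6.98  0.19] len 7.0 rotvec [-0.3 -0.3  0. ]
F [-1.6  8.7  1. ] t 28.88
[(array([513.7, 167.2,  58.5]), 0.64)]
```

View pics/w14.png

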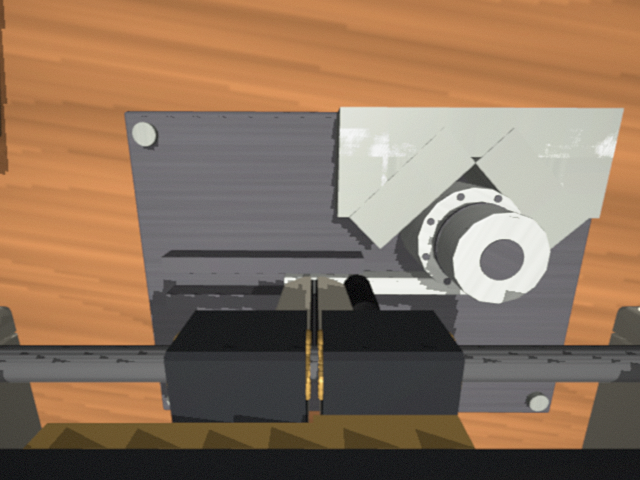

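The bar stopped hard at 9.7 N with the knob near y≈49 mm in the fixture frame (50 expected), so it's at the end stop. Retreating to check.

```bash
python3 -m pendant '[[[0,-0.5,0,0,0,0,0],[0,-1.5,0,0,0,0,0],[0,-2.2,-1,0,0,0,0],[0,-2.5,-4,0,0,0,0],[-1.5,-2,-7.5,0,0,0,0],[-5,0,-9.5,0,0,0,0],[-8,4,-9.5,0,0,0,0],[-8,5.5,-9.5,0,0,0,0]]]' 25
python3 - <<'E'
from h import *
go([475,115,130],8.8)
for n in ('wrist','side','scene'):
  c=save(n,n+'15.png')
  for l in ('hub','keeper_knob'):
    print(n,l,[(np.round(x['xyz'],1),round(x['score'],2)) for x in pinpoint(n,l)[:1]])
  if n=='wrist': np.savez('c15.npz',**{k:c[k] for k in('fx','fy','cx','cy','R','t')})
  if n=='side': cv2.imwrite('pics/side15z.png',cv2.resize(c['frame'][180:340,250:430],None,fx=4,fy=3.7)[:,:,::-1])
E
```

```text
time_s: 29.92
eef_pos: [439.7, 123.9, 130.6]
tcp_rot: [-179.8, -0.2, 8.7]
force: [-0.2, 0.2, 0.8]
gripper_width: 0.012
pos [439.7 123.9 130.6] rot [-1.7979e+02 -1.7000e-01  8.6800e+00] shift cm [3.36 1.41 0.07] len 3.6 rotvec [-0.2 -0.2 -0.1]
F [-0.2  0.2  0.8] t 29.93
wrist hub [(array([558. , 128. ,   4.2]), 0.57)]
wrist keeper_knob [(array([517.3, 172. ,  61.2]), 0.61)]
side hub [(array([552.8, 122.3,   6.5]), 0.96)]
side keeper_knob [(array([514. , 169.1,  59.8]), 0.65)]
scene hub [(array([554.3, 124.5,   3.6]), 0.76)]
scene keeper_knob [(array([511.1, 171.7,  61.2]), 0.57)]
```

View pics/wrist15.png

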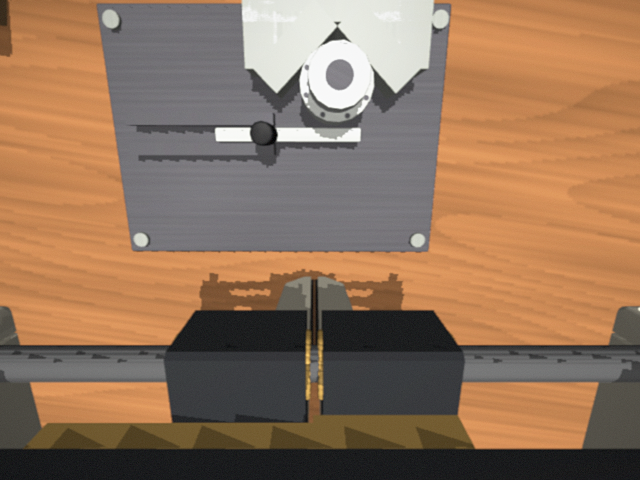

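View pics/side15z.png

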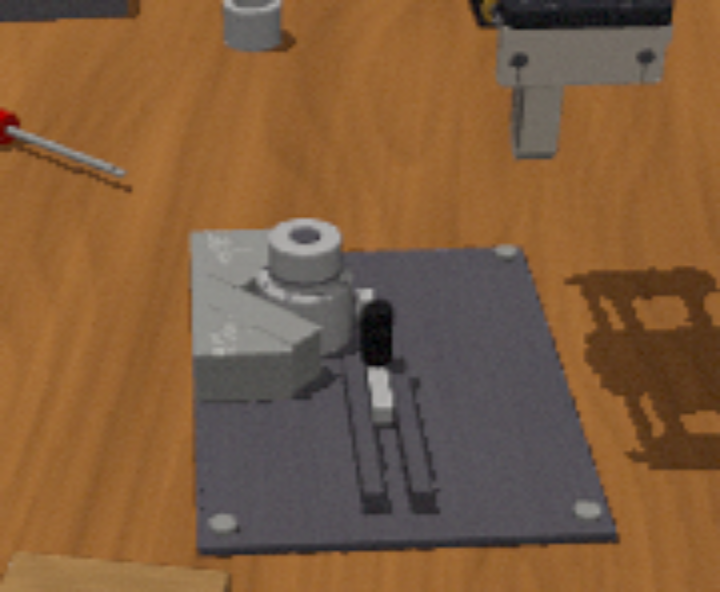

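Run:
```python
from h import *
c=np.load('c15.npz'); A=np.array([[.988,.153],[-.153,.988]])
for n,uv,z in (('tip',(361,135),23),('knob',(263,133),59),('barend',(215,134),23),('hubtop',(339.5,74),73),('apex',(337.5,22),40)): 
  p=ray_z(c,uv,z); print(n,(A@(p[:2]-[555,126.2])).round(1))
c4=np.load('c4.npz')
for n,uv,z in (('tip open',(270,179),23),('end open',(123,179),23)): print(n,(A@(ray_z(c4,uv,z)[:2]-[555,126.2])).round(1))
```

```text
tip [-32.5 -19.5]
knob [-32.   49.2]
barend [-31.6  90.7]
hubtop [0.7 0.6]
apex [37.8  0.4]
tip open [-32.   37.6]
end open [-32.  148.9]
```

```bash
python3 -m pendant '[[[0,0,0,0,0,0,0],[0,0,0,0,0,0,0],[0,0,0,0,0,0,0]]]' 25; python3 -c "
from h import *
print(workorder.hand_in())"
```

```text
time_s: 30.75
eef_pos: [442.0, 128.0, 129.6]
tcp_rot: [-179.7, -0.3, 8.9]
force: [-0.0, -0.4, -1.0]
gripper_width: 0.004
the job is handed in; nothing more can be done
None
```

The hub is seated in the V with the keeper bar fully across behind it. I handed the job in at about 31 s, with the gripper clear of everything.

**What I did:** I stood the hub in the lane about 65 mm short of the seat and released it. I then pushed it into the V with closed fingers, finishing with about 1.4 s at close to 14 N horizontally. The bar was pushed across by its knob until it stopped moving at about 9.7 N.

**Last checks:**
- **Hub:** its top centre measured 0.9 mm from the fitted seat axis, and it looked upright against both faces. The cameras are only good to about 2 mm, so the hard stop against both faces is the stronger evidence.
- **Keeper:** the tip measured y = -19.5 mm (-20 expected) and the knob 49 mm (50 expected).
- **Spacer, screwdriver and carton:** I kept clear of them and they looked untouched in the views. I did not measure them again at the end.

**Disagreements:**
- **Press force:** while I was building up force, the tool also pushed down on the hub with up to 12 N, so the total peaked near 19 N. It fell to 6–7 N downward during the hold, or about 16 N in total. The force on each V face could not be read directly; I estimate about 10 N.
- **Bar travel:** image measurements of its full travel came out at 57–58 mm instead of 60. I put this down to camera scale, because the bar had stopped hard.
- **Hub position:** the trained network's readings differed by up to about 5 mm between cameras.

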